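Knock the brass cap out of its nest and stop it on the slide

ROBOT

A 7-joint arm with a two-finger parallel gripper is mounted at the origin on the work surface. World frame = base frame: x ahead of the robot, y to its left, z up, the work surface at z = 0. Lengths are in m, angles in rad, forces in N, time in s.
With the tool pointing down it reaches from about 0.425 to 0.925 m from the base axis. Payload 6.8 kg.
Tool frame: the origin (TCP) lies at the very end of the fingers, on their centre line; the grasp point (between the pads) lies 19 mm behind it; y points along the fingers, x is the direction in which the jaws open and shut, and the axes are right-handed (so a half turn about y gives the same grasp; the last joint's range is limited). The gripper opens to 85 mm and grips with 20 to 120 N. Pads are 22 mm wide; open, the fingers measure 114 mm over their backs; the gripper's body (76 mm by 85 mm) begins 54 mm behind the grasp point. The pads swing forward as they close: fully open they stand 13 mm farther back than shut.
Start: joints at [1.154, 0.477, 0.022, 1.555, -0.011, 1.109, -0.083], TCP at [0.205, -0.643, 0.231] pointing down, gripper open.
Joint ranges: [-2.96, 2.96], [-0.34, 2.1], [-1.41, 1.46], [0.24, 2.44], [-1.37, 4.51], [0.17, 1.92], [-2.96, 2.96]. Speed limits (rad/s): [2.39, 2.39, 3.14, 3.14, 3.14, 3.14, 3.14].

INTERFACE

Orientations are given as a rotation vector (axis times angle).
In Python, from bench import r, imaging gives the robot as it stands.
- The arm moves only by the shell command python3 -m jog 'ROWS' [FORCE]. ROWS is text: rows parted by semicolons, each of 7 numbers parted by spaces: the turn, a rotation vector about the tool's x, y, z in degrees, then the shift along the tool's x, y, z in mm, then the opening, from 0 (shut) to 1 (fully open). A call has exactly 5 rows; each row shifts and turns the commanded pose from where the row before left it, along the tool's axes as they then stand; what a row does not reach is not made up. A row lasts 1/12 s, in which the tool goes at most 41.7 mm and 7.16 degrees, less where a joint would pass 70% of its speed; a pose out of reach is approached as far as the arm can. A call with a gripper value outside its range is refused whole. The fingers move at their own pace and stop on an object; FORCE is the grip in N (left out, the last holds). Time passes only in rows, so rows that do not move let the fingers close, or fill a call up. It gives the time, the measured TCP pose, the force and the opening at its end, in the units of the state.
- r.get_obs(): the state, without advancing time (a new reading comes with each control period).
- imaging.grab_frame(name): name is "scene" or "top" or "wrist"; returns a dict with "color" (384x512x3 uint8, red, green, blue), "z_map" (384x512 float32, m along the optical axis (not along the pixel's ray), 0 where there is no reading), "fx", "fy", "cx", "cy" (pixels), "k1" (the pictures are not rectified: a ray, as slopes to the right and down, at radius r is drawn at 1 + k1 r^2 times it, then the intrinsics apply), "world_to_cam" (4x4, takes a point from world to camera coordinates); the wrist camera has in their place "hand_eye" (4x4, takes a point from camera to tool coordinates, whose origin is the TCP and whose axes are the tool frame's). Camera axes: x right, y up, looking along -z (the intrinsics and any distortion apply to the point x, -y, -z); pixel columns grow to the right and rows downward; lengths in m; the calibration is good to about 2 mm. A picture is of the moment at which its call begins: read the wrist's pose just before it.
- r.hand_in(): hands the job in, once; it reports no verdict.
The state is a dict: "clock": time; "joints": joint angles; "qvel": joint speeds; "tau": joint torques, N m; "tcp_pos": TCP position; "orientation": TCP orientation; "contact_force": force on the tool from outside, world axes, zero at the start; "moment": the same for the moment, N m; "grip_width": finger opening in m.
Only numpy, scipy, OpenCV 4.12 (cv2) and the standard library are available. Lean on these libraries where they do the work, as an engineer would, in place of code of your own. Each camera call takes 0.05 s, during which the arm holds its last target.

TASK

A turned brass cap sits in the nest at the top of the knock-out fixture's slide: press the spring plunger beside the slide with one finger to pop the cap out, and stop the cap on the slide with your other finger before it runs off into the tray. Finish while holding it so: the plunger still pressed down, the cap clear of the nest, upright and at rest on the slide against your finger. Do not lift the cap, and leave everything else where it is.

Things in the scene. Friction and masses are not known exactly. Their poses are not given: they have to be found in the camera images.
- fixture: The knock-out fixture, bolted to the bench: dark steel base plate with a nest, a sloping slide and a tray at its foot. Origin on the bench; z up, the slide runs down towards its -x, y across the slide. Nest centre at (60, 0, 75) mm, the plunger's axis at x -12, y +46 mm. The tray (100 x 110 mm, 26 mm high) spans x -76 to -176 mm.
- slide: The steel slide with the aluminium nest block at its upper end, sloping at 18 degrees. Origin at the nest's centre in the sliding surface (z = 0); +x up the slope, z square to it. 40 mm wide between side rails 6 mm high; the nest is a round bore 36 mm across with a back wall 14 mm high at x +19 mm. A freed cap slides down at once and is off in about half a second.
- cap: The polished brass cap in the nest: 34 mm across, straight-sided for its lower 14 mm, domed above with a small button on top, 28 mm high, about 140 g. Origin at the centre of its foot, z along its axis (square to the slide). Seated, its foot is 5.5 mm below the sliding surface. It is clear of the nest when its centre is more than 36 mm down the slide from the nest's centre.
- plunger_top (a point): Centre of the top of the spring plunger's flat round steel head (24 mm across), beside the slide; 68 mm above the bench when up, 60 mm when down. When down it is 8 mm higher than the sliding surface abreast of it (75 mm down the slope), so that two fingertips at one height can press it and stand across the slide just above its rails.
- plunger (a joint): Travel of the plunger, m: 0 up, 0.008 right down. A spring (2 N at first, 5 N at the bottom, plus about 1.5 N to raise the cap) returns it. Through a rocker it raises the ejector under the cap by the same amount; the cap comes free of the nest's edge at about 0.0055.
- tray_cap1: A finished brass cap like the one in the nest, standing in the fixture's tray; leave alone. Origin at the centre of its foot.
- tray_cap2: Another finished brass cap in the tray; leave alone. Origin at the centre of its foot.
- finial: Small brass lamp finial standing on the bench next to the fixture, 31 mm across, 55 mm high; leave alone. Origin at the centre of its foot.
- candle_cup: Open brass candle cup standing on the bench next to the fixture, 42 mm across, 34 mm high; leave alone. Origin at the centre of its foot.
- dish: Shallow brass dish, 112 mm across, 16 mm high, on the bench beyond; leave alone. Origin at the centre of its foot.
- sconce_arm: S-shaped brass lamp arm with two lamp-holders lying on the bench, 150 mm long, 22 mm high; leave alone. Origin under its middle.
- screwdriver: Screwdriver lying on the bench, 200 mm long; leave alone.
- lamp_body: Brass lamp column with two side arms standing on the bench, 210 mm high, foot 96 mm across; leave alone. Origin at the centre of its foot.
- slide_foot (a point): Middle of the slide's lower edge, on the sliding surface, 129 mm down the slope from the nest's centre, about 35 mm above the bench; a cap that gets here drops into the tray. (The surface is 52 mm above the bench at 75 mm down the slope, 60 mm at 50 mm.)

How it is judged:
On the way, in this order (a step that is already met when the one before it is completed fails the run):
1. the plunger is pressed, the cap still in the nest (value of joint plunger above 0.004 m and x of cap in the frame of slide above -0.01 m).
2. the cap has popped out and is caught on the slide by a finger while the plunger is still down (value of joint plunger above 0.004 m and x of cap in the frame of slide between -0.118 and -0.034 m and contact force between the fingers and cap above 0.03 N and linear speed of cap below 0.02 m/s), for 0.2 s.
At the end, for the whole second after the job is handed in: The plunger is still pressed (more than 4 mm) and the cap rests on the slide against a finger: its centre 34 to 118 mm down the slide from the nest's centre, its foot on the surface (within 4 mm), its axis within 0.15 rad of square to the slide, not moving (value of joint plunger above 0.004 m and x of cap in the frame of slide between -0.118 and -0.034 m and y of cap in the frame of slide between -0.015 and 0.015 m and z of cap in the frame of slide below 0.004 m and angle between the z axis of cap and the z axis of slide, either way round below 0.15 rad and contact force between the fingers and cap above 0.03 N and linear speed of cap below 0.01 m/s); the arm keeps its last pose, push and grip.
It fails at once if the cap is lifted off the slide (its foot more than 12 mm above the sliding surface) (z of cap in the frame of slide above 0.012 m).
It fails at once if the cap runs off the slide into the tray (x of cap in the frame of slide below -0.13 m).
It fails at once if a bystander is moved by more than 15 mm (distance of any of tray_cap1, tray_cap2, finial, candle_cup, dish, sconce_arm, screwdriver, lamp_body from where it was at the start of the episode above 0.015 m).
It also fails if it takes over 32 s, if anything falls off the work surface, if the arm or the gripper's body presses on something with over 40 N, if the wrist force passes 120 N, or if a joint passes its speed limit or range.

## Working session

There is one attempt and no reset: what is moved stays moved. The work goes in short steps, Python scripts to look and compute and a shell command to move; the robot and the scene stay as the last step left them, time stands still between calls to the robot, and variables do not carry over. Pictures are saved under pics/ and viewed, and the job is handed in when it is done.

```bash
ls; mkdir -p pics; python3 - <<'E'
from bench import r, imaging
import cv2,json
o=r.get_obs()
print({k:(v if not hasattr(v,'round') else v) for k,v in o.items()})
for n in ("scene","top","wrist"):
    f=imaging.grab_frame(n)
    cv2.imwrite(f"pics/{n}0.png",f["color"][:,:,::-1])
    print(n,f["fx"],f["fy"],f["cx"],f["cy"],f["k1"],f.get("world_to_cam",f.get("hand_eye")))
E
```

```text
pics
{'clock': 0.0, 'joints': array([ 1.1538847 ,  0.47778736,  0.02233581,  1.5564809 , -0.01148736,
        1.10928126, -0.08313111]), 'qvel': array([-0.00077325, -0.0013218 ,  0.00013455,  0.00053957,  0.00231171,
       -0.00147967,  0.00053073]), 'tau': array([-1.21029858e-03, -5.96451902e+01,  1.60721295e+00, -2.81200737e+01,
        1.24255262e-02,  9.34130891e-03,  8.16309034e-05]), 'tcp_pos': array([ 0.20495126, -0.64250139,  0.23032175]), 'orientation': array([-1.33862545,  0.97992078, -0.97733685]), 'contact_force': array([-0.2228945 ,  0.89879057, -0.29378189]), 'moment': array([ 0.00070398,  0.02575816, -0.02972175]), 'grip_width': 0.08555964069566482}
scene 370.14921779932126 370.14921779932126 257.32742426509213 189.50804080189243 -0.06758598566846237 [[-0.56230197  0.82691448 -0.00537999  0.31123684]
 [-0.69992333 -0.47246319  0.53561727  0.33636404]
 [ 0.44036783  0.30494422  0.84444372 -1.31700026]
 [ 0.          0.          0.          1.        ]]
top 384.7060705493263 384.7060705493263 255.53914600724053 186.75387917013006 -0.04508009560787941 [[-0.02074721 -0.99967832 -0.01458785 -0.01122774]
 [ 0.98114053 -0.02316283  0.19190294 -0.57691965]
 [-0.19217911 -0.01033128  0.98130549 -1.19021059]
 [ 0.          0.          0.          1.        ]]
wrist 270.45250755061386 270.45250755061386 257.41700280258425 194.75789508278083 0.00512054791549927 [[ 9.99999591e-01 -5.83879276e-04 -6.90673896e-04  3.49938146e-04]
 [-4.80402441e-04  3.04104531e-01 -9.52638548e-01 -1.42629747e-01]
 [ 7.66262966e-04  9.52638490e-01  3.04104126e-01  7.85108795e-02]
 [ 0.00000000e+00  0.00000000e+00  0.00000000e+00  1.00000000e+00]]
```

View pics/scene0.png

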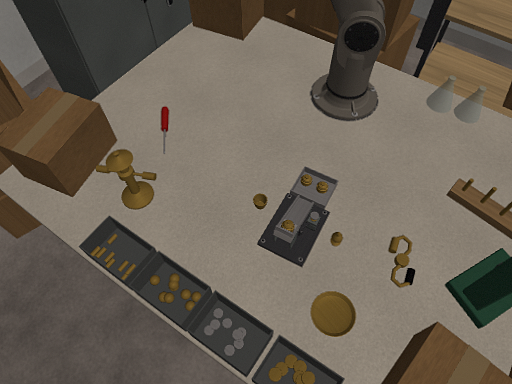

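View pics/top0.png

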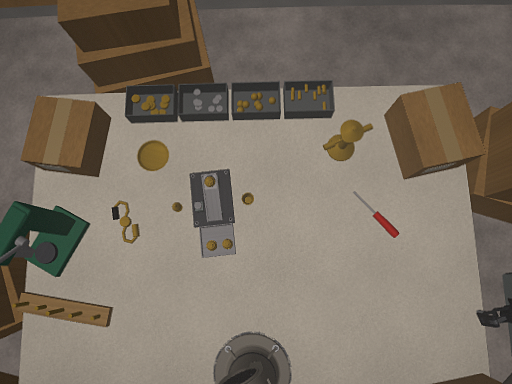

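View pics/wrist0.png

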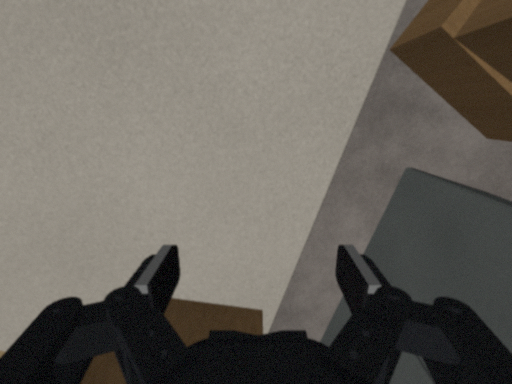

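The top view shows the fixture at about (212,213). The nest cap is at (209,182), the plunger at (198,206) and the tray caps at (212,245) and (227,244). The slide runs towards the robot. I'll localise these next.

```bash
cat > h.py <<'E'
import numpy as np, cv2
from scipy.spatial.transform import Rotation as R
from bench import r, imaging
def tool():
    o=r.get_obs(); T=np.eye(4); T[:3,:3]=R.from_rotvec(o["orientation"]).as_matrix(); T[:3,3]=o["tcp_pos"]; return o,T
def grab(n):
    o,T=tool(); f=imaging.grab_frame(n)
    f["c2w"]=np.linalg.inv(f["world_to_cam"]) if "world_to_cam" in f else T@f["hand_eye"]
    return f
def ray(f,u,v):
    K=np.array([[f["fx"],0,f["cx"]],[0,f["fy"],f["cy"]],[0,0,1.]])
    p=cv2.undistortPoints(np.array([[[u,v]]],float),K,np.array([f["k1"],0,0,0.]))[0,0]
    d=f["c2w"][:3,:3]@np.array([p[0],-p[1],-1]); return f["c2w"][:3,3],d
def onz(f,u,v,z):
    c,d=ray(f,u,v); return c+d*(z-c[2])/d[2]
def dep(f,u,v):
    c,d=ray(f,u,v); return c+d*f["z_map"][int(round(v)),int(round(u))]
def two(f,a,g,b):
    c1,d1=ray(f,*a);c2,d2=ray(g,*b)
    s=np.linalg.lstsq(np.c_[d1,-d2],c2-c1,rcond=None)[0]
    return (c1+d1*s[0]+c2+d2*s[1])/2, np.linalg.norm(c1+d1*s[0]-c2-d2*s[1])
E
python3 - <<'E'
from h import *
f=grab("top"); 
c=f["color"][150:270,150:270,::-1]; cv2.imwrite("pics/topz.png",cv2.resize(c,None,fx=5,fy=5,interpolation=cv2.INTER_CUBIC))
g=grab("scene")
c=g["color"][160:275,245:350,::-1]; cv2.imwrite("pics/scz.png",cv2.resize(c,None,fx=5,fy=5,interpolation=cv2.INTER_CUBIC))
for p in [(209,182),(198,206),(212,245),(227,244),(177,207),(248,199),(212,205)]: print(p,dep(f,*p).round(3))
print(tool()[1].round(3))
E
```

```text
(209, 182) [0.587 0.122 0.096]
(198, 206) [0.516 0.16  0.068]
(212, 245) [0.394 0.121 0.03 ]
(227, 244) [0.396 0.072 0.032]
(177, 207) [0.519 0.234 0.038]
(248, 199) [0.546 0.003 0.001]
(212, 205) [0.522 0.119 0.043]
[[ 0.304 -0.     0.953  0.205]
 [-0.953  0.001  0.304 -0.643]
 [-0.001 -1.    -0.     0.231]
 [ 0.     0.     0.     1.   ]]
```

View pics/topz.png

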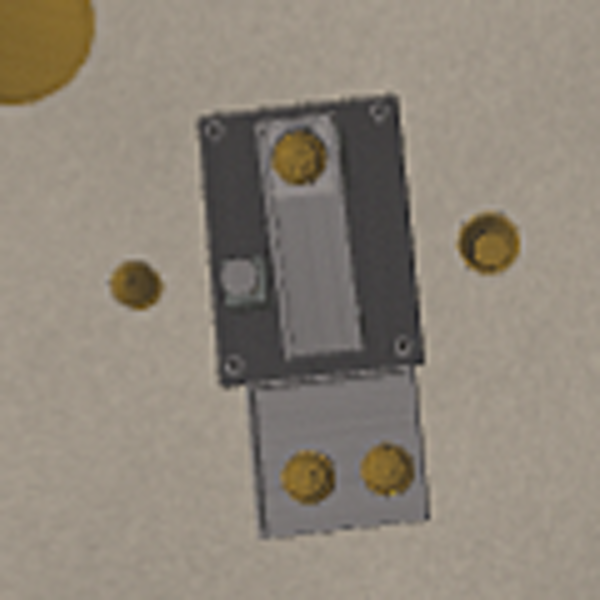

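View pics/scz.png

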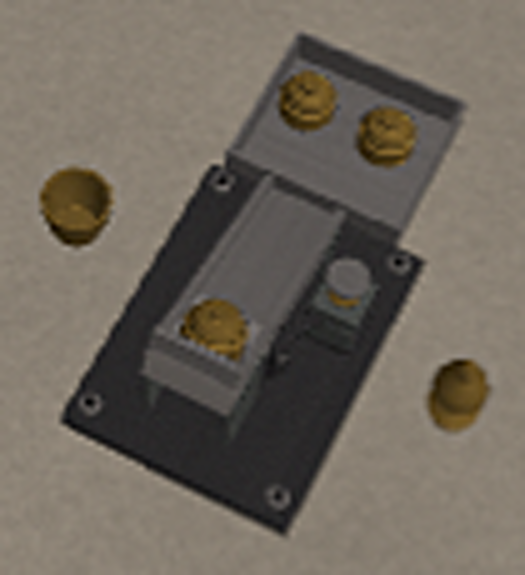

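```bash
python3 - <<'E'
from h import *
f=grab("top");g=grab("scene")
print(dep(f,150+215/5,150+200/5), dep(f,150+390/5,150+200/5))
z=dep(f,150+390/5,150+200/5)[2]
P=np.array([onz(f,150+a/5-.4,150+b/5-.4,z)[:2] for a,b in[(200,117),(397,95),(424,362),(222,384)]])
print(P.round(4)); 
for a,b in [(3,0),(2,1)]:
    d=P[b]-P[a] if False else P[0 if (a,b)==(3,0) else 1]-P[3 if (a,b)==(3,0) else 2]; print(np.degrees(np.arctan2(d[1],d[0])),np.linalg.norm(d))
for a,b in[(1,0),(2,3)]:
    d=P[b]-P[a]; print(np.degrees(np.arctan2(d[1],d[0]))-90,np.linalg.norm(d))
print(two(f,(150+241/5-.4,150+279/5-.4),g,(245+349/5-.4,160+277/5-.4)))
print(onz(f,150+241/5-.4,150+279/5-.4,.068), onz(g,245+349/5-.4,160+277/5-.4,.068))
print('T slide foot', onz(f,150+322/5-.4,150+354/5-.4,.035))
E
```

```text
[0.57952798 0.18740151 0.0089853 ] [0.57540459 0.06867214 0.01619089]
[[0.6369 0.1983]
 [0.6489 0.0648]
 [0.4678 0.0484]
 [0.4562 0.1816]]
5.269553515146274 0.18152187026204336
5.176918583459629 0.1818193591079122
5.129618066937596 0.13406041314831102
5.001991120167759 0.1337675092705193
(array([0.51859042, 0.16118826, 0.06493318]), np.float64(0.0009071688715313463))
[0.51794459 0.16110147 0.068     ] [0.52046918 0.16128853 0.068     ]
T slide foot [0.47250917 0.11334991 0.035     ]
```

```bash
python3 -m jog '0 6.3 0 0 0 10 0.4; 0 6.2 0 0 0 20 0.4; 0 0 0 -30 0 28 0.4; 0 0 0 -30 0 28 0.4; 0 0 0 -30 0 28 0.4'; python3 -m jog '0 0 0 -33 0 25 0.4; 0 0 0 -33 0 25 0.4; 0 0 0 -36 0 20 0.4; 0 0 0 -36 0 20 0.4; 0 0 0 -36 0 20 0.4'; python3 -c "
from h import *
print(tool()[1].round(4))"
```

```text
clock: 0.77
tcp_pos: [0.3105, -0.5377, 0.2311]
orientation: [-1.25, 1.143, -1.143]
contact_force: [1.7, 0.4, -0.6]
grip_width: 0.0343
clock: 1.18
tcp_pos: [0.4042, -0.3538, 0.2315]
orientation: [-1.251, 1.142, -1.143]
contact_force: [0.6, -0.9, 0.0]
grip_width: 0.0347
[[ 9.050e-02  4.000e-04  9.959e-01  4.042e-01]
 [-9.959e-01 -4.000e-04  9.050e-02 -3.538e-01]
 [ 5.000e-04 -1.000e+00  4.000e-04  2.315e-01]
 [ 0.000e+00  0.000e+00  0.000e+00  1.000e+00]]
```

```bash
python3 -m jog '0 0 0 -38 0 13 0.4; 0 0 0 -38 0 13 0.4; 0 0 0 -38 0 13 0.4; 0 0 0 -38 0 13 0.4; 0 0 0 -38 0 13 0.4'; python3 -m jog '0 0 0 -38 0 13 0.4; 0 0 0 -38 0 13 0.4; 0 0 0 -38 0 13 0.4; 0 0 0 -38 0 13 0.4; 0 0 0 -38 0 13 0.4'; python3 -m jog '0 0 0 -20 0 8 0.4; 0 0 0 -10 0 4 0.4; 0 0 0 0 0 0 0.4; 0 0 0 0 0 0 0.4; 0 0 0 0 0 0 0.4'
python3 - <<'E'
from h import *
print(tool()[1].round(4))
f=grab("wrist"); cv2.imwrite("pics/w1.png",cv2.resize(f["color"][:,:,::-1],(800,600),interpolation=cv2.INTER_CUBIC))
E
```

```text
clock: 1.6
tcp_pos: [0.4512, -0.1587, 0.2316]
orientation: [-1.25, 1.142, -1.143]
contact_force: [1.0, -0.2, -1.1]
grip_width: 0.0345
clock: 2.02
tcp_pos: [0.4989, 0.0364, 0.2317]
orientation: [-1.25, 1.142, -1.143]
contact_force: [0.8, -1.0, -0.7]
grip_width: 0.034
clock: 2.43
tcp_pos: [0.5076, 0.0632, 0.2311]
orientation: [-1.251, 1.144, -1.145]
contact_force: [-0.5, -0.9, -0.3]
grip_width: 0.0341
[[ 8.760e-02 -6.000e-04  9.962e-01  5.076e-01]
 [-9.962e-01 -1.200e-03  8.760e-02  6.320e-02]
 [ 1.100e-03 -1.000e+00 -7.000e-04  2.311e-01]
 [ 0.000e+00  0.000e+00  0.000e+00  1.000e+00]]
```

View pics/w1.png

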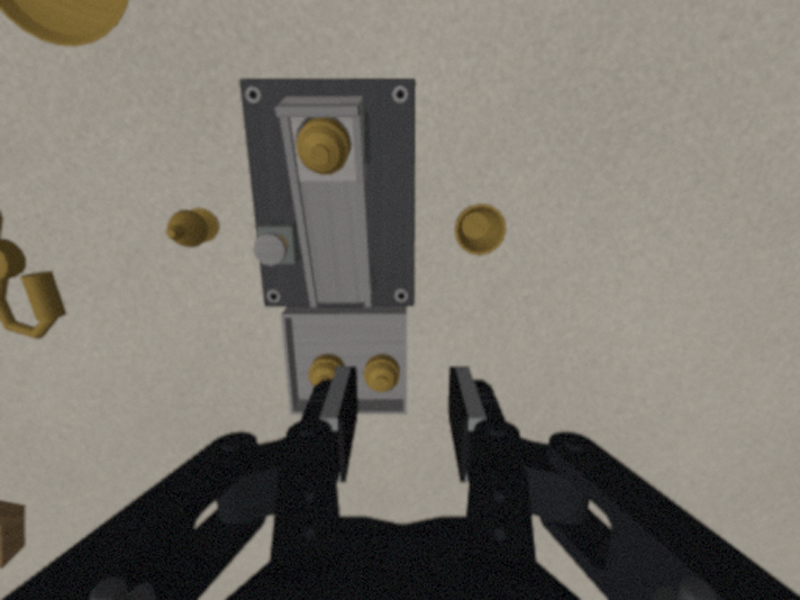

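```bash
python3 - <<'E'
from h import *
f=grab("wrist"); k=.64
o,T=tool()
cv2.imwrite("pics/w1z.png",cv2.resize(f["color"][40:270,140:280,::-1],None,fx=4,fy=4,interpolation=cv2.INTER_CUBIC)[:600])
for n,p,z in [("plunger",(270,248),.068),("rail L foot",(312,305),.04),("rail R foot",(370,305),.04),("railLtop",(290,120),.085),("railRtop",(360,120),.085),("b",(242,80),.012),("b",(414,80),.012),("b",(413,305),.012),("b",(265,305),.012)]:
    q=onz(f,p[0]*k,p[1]*k,z); print(n,q.round(4), (np.linalg.inv(T)@np.r_[q,1])[:3].round(4))
E
```

```text
plunger [0.5231 0.1605 0.068 ] [-0.0956  0.1631  0.0239]
rail L foot [0.4726 0.1345 0.04  ] [-0.0742  0.1912 -0.0287]
rail R foot [0.4768 0.0866 0.04  ] [-0.0261  0.1912 -0.0287]
railLtop [0.6091 0.1423 0.085 ] [-0.07    0.1461  0.1079]
railRtop [0.613  0.0985 0.085 ] [-0.026   0.1462  0.108 ]
b [0.6399 0.1974 0.012 ] [-0.1223  0.2191  0.1434]
b [0.6516 0.0661 0.012 ] [0.0095 0.2192 0.1437]
b [0.471  0.0495 0.012 ] [ 0.0103  0.2193 -0.0377]
b [0.4594 0.1819 0.012 ] [-0.1226  0.2191 -0.0377]
```

View pics/w1z.png

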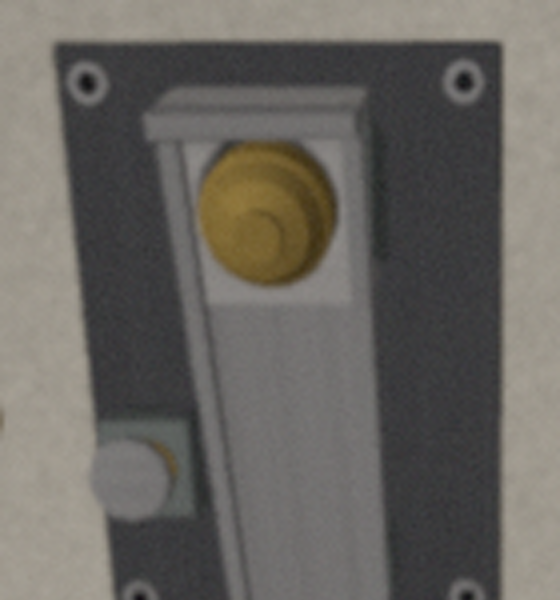

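```bash
python3 -m jog '0 0 0 -30 0 10 0.45; 0 0 0 -30 10 10 0.45; 0 0 0 -13 35 2 0.45; 0 0 0 0 35 0 0.45; 0 0 0 0 25 0 0.45'; python3 -m jog '0 0 0 0 0 0 0.45; 0 0 0 0 0 0 0.45; 0 0 0 0 0 0 0.45; 0 0 0 0 0 0 0.45; 0 0 0 0 0 0 0.45'
python3 - <<'E'
from h import *
o,T=tool(); print(T.round(4))
f=grab("wrist"); cv2.imwrite("pics/w2.png",cv2.resize(f["color"][:,:,::-1],(800,600),interpolation=cv2.INTER_CUBIC))
f=grab("scene"); cv2.imwrite("pics/s2.png",cv2.resize(f["color"][140:290,220:380,::-1],None,fx=4.5,fy=4,interpolation=cv2.INTER_CUBIC))
E
```

```text
clock: 2.95
tcp_pos: [0.5224, 0.1397, 0.1241]
orientation: [-1.252, 1.143, -1.142]
contact_force: [-0.8, -0.5, -0.1]
grip_width: 0.0383
clock: 3.37
tcp_pos: [0.5246, 0.1402, 0.1282]
orientation: [-1.247, 1.141, -1.144]
contact_force: [0.2, -0.3, 0.2]
grip_width: 0.038
[[ 8.960e-02  3.400e-03  9.960e-01  5.246e-01]
 [-9.960e-01  7.000e-04  8.960e-02  1.402e-01]
 [-4.000e-04 -1.000e+00  3.400e-03  1.282e-01]
 [ 0.000e+00  0.000e+00  0.000e+00  1.000e+00]]
```

View pics/w2.png

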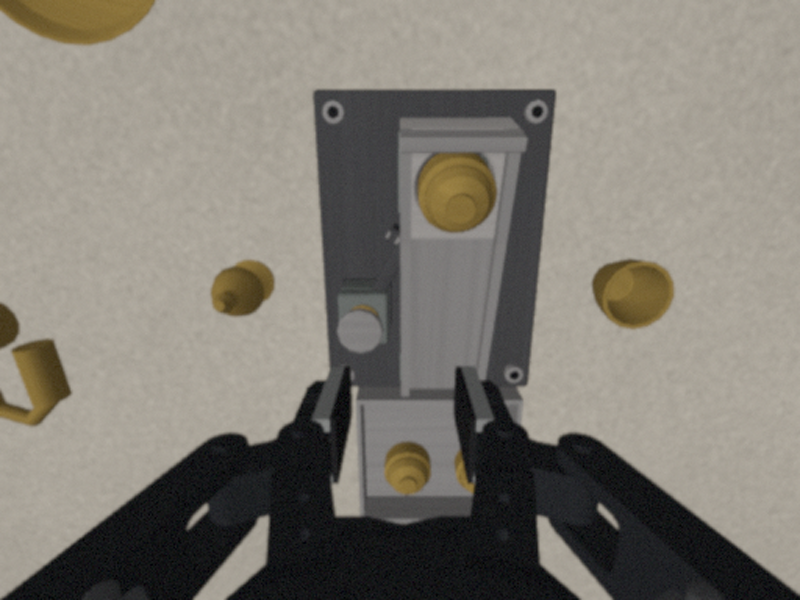

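View pics/s2.png

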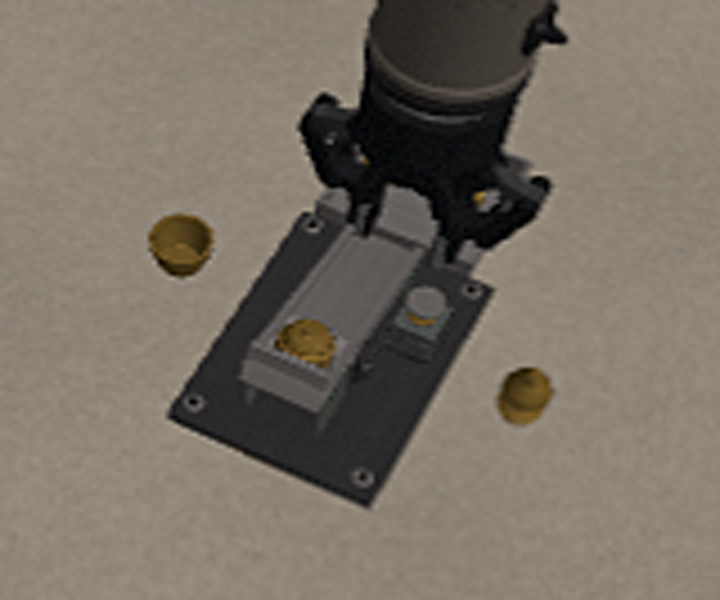

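```bash
python3 - <<'E'
from h import *
f=grab("wrist"); k=.64
o,T=tool(); Ti=np.linalg.inv(T)
cv2.imwrite("pics/w2z.png",cv2.resize(f["color"][170:300,190:330,::-1],None,fx=5,fy=4.6,interpolation=cv2.INTER_CUBIC)[:600])
for n,p,z in [("plunger",(359,331),.068),("slide L",(400,331),.058),("slide R",(494,331),.058)]:
    q=onz(f,p[0]*k,p[1]*k,z); print(n,q.round(4), (Ti@np.r_[q,1])[:3].round(4))
for p in [(333,367),(350,367),(456,367),(477,367)]:
    c,d=ray(f,p[0]*k,p[1]*k); c=(Ti@np.r_[c,1])[:3]; d=Ti[:3,:3]@d
    print([ (c+d*(zz-c[2])/d[2]).round(4) for zz in(.011,0,-.011)])
E
```

```text
plunger [0.5219 0.162  0.068 ] [-0.0218  0.0594 -0.0001]
slide L [0.5199 0.1407 0.058 ] [-0.0008  0.0693 -0.004 ]
slide R [0.5245 0.0904 0.058 ] [ 0.0498  0.0693 -0.004 ]
[array([-0.0245, -0.0048,  0.011 ]), array([-0.0286,  0.0176,  0.    ]), array([-0.0326,  0.0401, -0.011 ])]
[array([-0.0184, -0.0048,  0.011 ]), array([-0.0215,  0.0176,  0.    ]), array([-0.0245,  0.0401, -0.011 ])]
[array([ 0.0197, -0.0048,  0.011 ]), array([0.0229, 0.0177, 0.    ]), array([ 0.0261,  0.0401, -0.011 ])]
[array([ 0.0273, -0.0047,  0.011 ]), array([0.0317, 0.0177, 0.    ]), array([ 0.0361,  0.0402, -0.011 ])]
```

View pics/w2z.png

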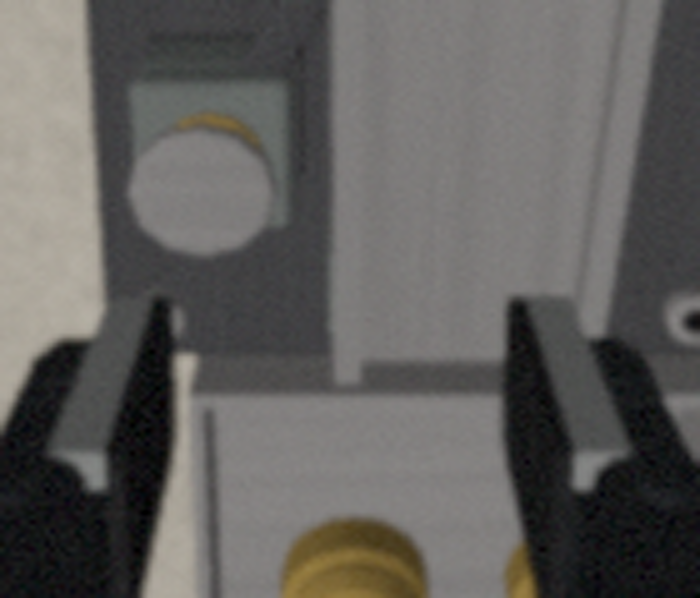

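```bash
python3 -m jog '0 0 0 -1 15 -1 0.45; 0 0 0 0 15 -1 0.45; 0 0 0 0 12 -1 0.45; 0 0 0 0 8 0 0.45; 0 0 0 0 4 0 0.45'; python3 -m jog '0 0 0 0 0 0 0.45; 0 0 0 0 0 0 0.45; 0 0 0 0 0 0 0.45; 0 0 0 0 0 0 0.45; 0 0 0 0 0 0 0.45'
python3 - <<'E'
from h import *
o,T=tool(); print(T.round(4))
f=grab("wrist"); cv2.imwrite("pics/w3.png",cv2.resize(f["color"][:,:,::-1],(800,600),interpolation=cv2.INTER_CUBIC))
f=grab("scene"); cv2.imwrite("pics/s3.png",cv2.resize(f["color"][140:290,220:380,::-1],None,fx=4.5,fy=4,interpolation=cv2.INTER_CUBIC))
E
```

```text
clock: 3.93
tcp_pos: [0.5196, 0.1407, 0.0712]
orientation: [-1.252, 1.143, -1.142]
contact_force: [0.1, -0.0, 0.3]
grip_width: 0.0385
clock: 4.35
tcp_pos: [0.5206, 0.1411, 0.0728]
orientation: [-1.25, 1.142, -1.143]
contact_force: [-1.0, 0.3, -0.3]
grip_width: 0.0388
[[ 9.040e-02  1.000e-03  9.959e-01  5.206e-01]
 [-9.959e-01  3.000e-04  9.040e-02  1.411e-01]
 [-2.000e-04 -1.000e+00  1.000e-03  7.280e-02]
 [ 0.000e+00  0.000e+00  0.000e+00  1.000e+00]]
```

View pics/w3.png

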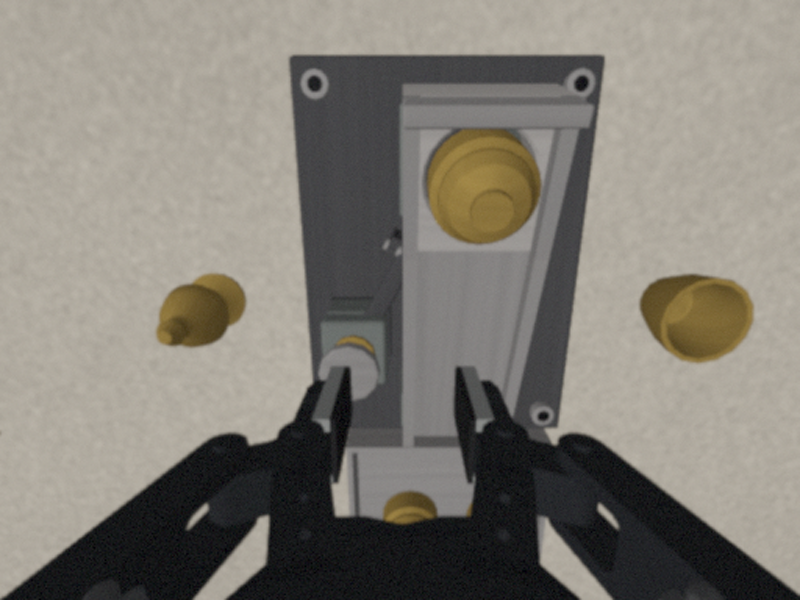

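View pics/s3.png

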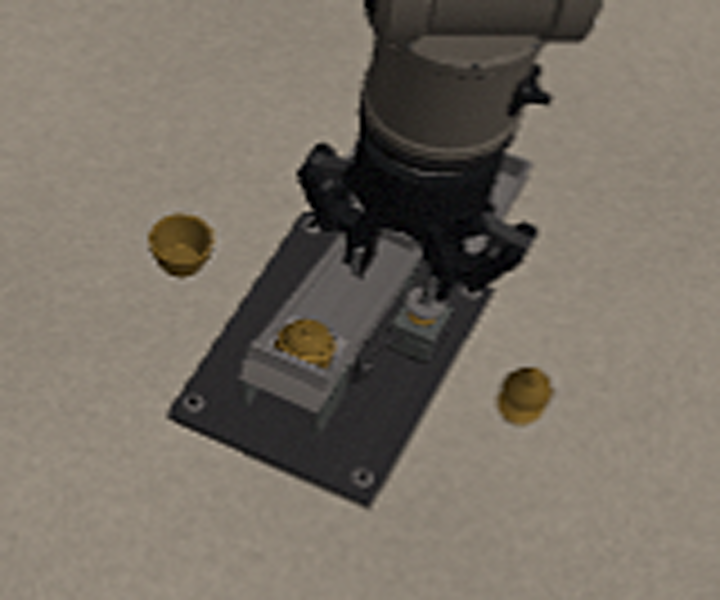

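```bash
python3 - <<'E'
from h import *
f=grab("wrist"); k=.64
o,T=tool(); Ti=np.linalg.inv(T)
for n,p,z in [("plunger",(348,374),.068),("slide L",(402,374),.058),("slide R",(520,374),.058)]:
    q=onz(f,p[0]*k,p[1]*k,z); print(n,q.round(4), (Ti@np.r_[q,1])[:3].round(4))
E
```

```text
plunger [0.5218 0.1618 0.068 ] [-0.0206  0.0046  0.0034]
slide L [0.5187 0.1406 0.058 ] [ 0.0003  0.0146 -0.0017]
slide R [0.5231 0.0921 0.058 ] [ 0.0489  0.0146 -0.0017]
```

```bash
python3 -m jog '0 0 0 1 3 0 0.45; 0 0 0 1 3 0 0.45; 0 0 0 0 3 0 0.45; 0 0 0 0 2 0 0.45; 0 0 0 0 1 0 0.45'; python3 -m jog '0 0 0 0 1 0 0.45; 0 0 0 0 1 0 0.45; 0 0 0 0 0 0 0.45; 0 0 0 0 0 0 0.45; 0 0 0 0 0 0 0.45'
python3 - <<'E'
from h import *
f=grab("wrist"); cv2.imwrite("pics/w4.png",cv2.resize(f["color"][:,:,::-1],(800,600),interpolation=cv2.INTER_CUBIC))
E
```

```text
clock: 4.92
tcp_pos: [0.5205, 0.1391, 0.0602]
orientation: [-1.25, 1.142, -1.142]
contact_force: [-0.8, -0.3, 6.1]
grip_width: 0.0386
clock: 5.33
tcp_pos: [0.5206, 0.139, 0.0587]
orientation: [-1.25, 1.142, -1.143]
contact_force: [-1.8, -0.6, 7.6]
grip_width: 0.0385
```

View pics/w4.png

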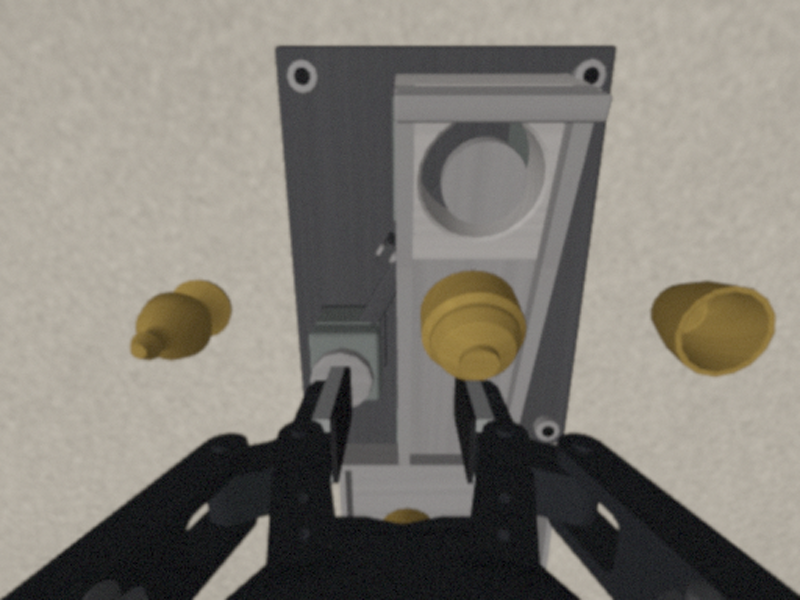

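The wrist view shows the nest empty at (480,185). The cap stands on the slide at (472,325) against the right finger, and the left finger is on the plunger at (345,378). I'll press slightly deeper for margin.

```bash
python3 -m jog '0 0 0 0 0.5 0 0.45; 0 0 0 0 0.5 0 0.45; 0 0 0 0 0 0 0.45; 0 0 0 0 0 0 0.45; 0 0 0 0 0 0 0.45';  python3 -m jog '0 0 0 0 0.5 0 0.45; 0 0 0 0 0.5 0 0.45; 0 0 0 0 0 0 0.45; 0 0 0 0 0 0 0.45; 0 0 0 0 0 0 0.45'
python3 - <<'E'
from h import *
a=[]
f=grab("wrist"); cv2.imwrite("pics/w5.png",cv2.resize(f["color"][:,:,::-1],(800,600),interpolation=cv2.INTER_CUBIC))
o,T=tool();print(o["contact_force"],o["tcp_pos"])
f=grab("scene"); cv2.imwrite("pics/s5.png",cv2.resize(f["color"][140:290,220:380,::-1],None,fx=4.5,fy=4,interpolation=cv2.INTER_CUBIC))
E
```

```text
clock: 5.8
tcp_pos: [0.5206, 0.1391, 0.0586]
orientation: [-1.25, 1.141, -1.143]
contact_force: [-4.9, -1.4, 17.0]
grip_width: 0.0384
clock: 6.22
tcp_pos: [0.5206, 0.1392, 0.0584]
orientation: [-1.25, 1.141, -1.143]
contact_force: [-7.7, -1.9, 26.7]
grip_width: 0.0383
[-7.43594568 -2.38207311 26.97432409] [0.52065655 0.13912007 0.05846034]
```

View pics/w5.png

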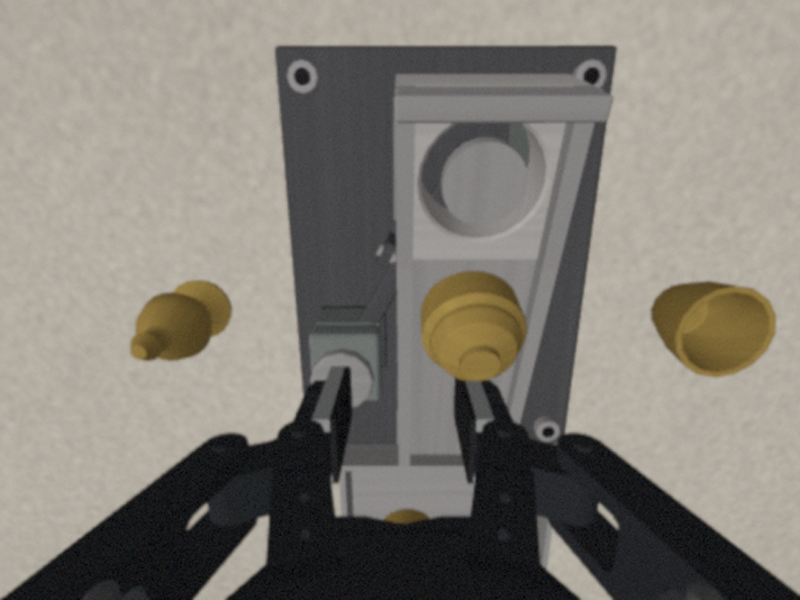

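View pics/s5.png

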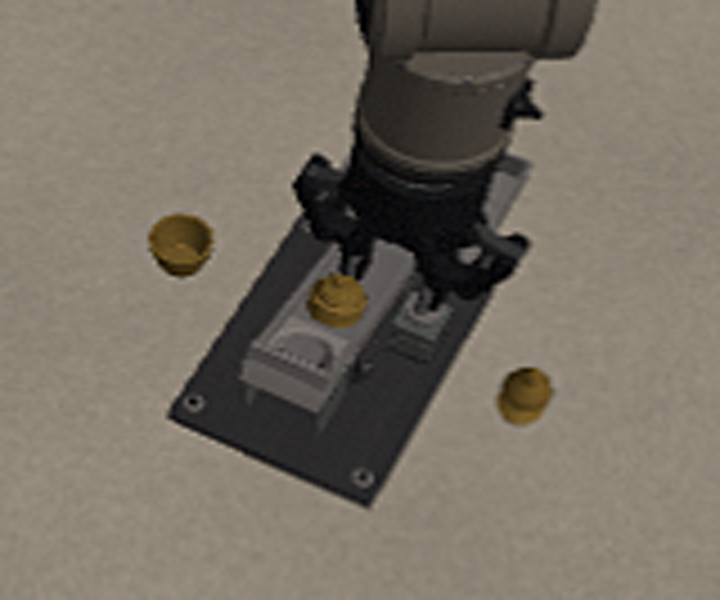

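```bash
python3 -m jog '0 0 0 0 -0.5 0 0.45; 0 0 0 0 -0.5 0 0.45; 0 0 0 0 0 0 0.45; 0 0 0 0 0 0 0.45; 0 0 0 0 0 0 0.45';  python3 -m jog '0 0 0 0 0 0 0.45; 0 0 0 0 0 0 0.45; 0 0 0 0 0 0 0.45; 0 0 0 0 0 0 0.45; 0 0 0 0 0 0 0.45'
python3 - <<'E'
from h import *
f=grab("wrist"); g=grab("wrist")
cv2.imwrite("pics/w6.png",cv2.resize(g["color"][120:300,180:360,::-1],None,fx=3.3,fy=3.3,interpolation=cv2.INTER_CUBIC))
q=dep(g,472*.64,315*.64); print("cap pt",q)
# slide frame
c,s=np.cos(np.radians(5.15)),np.sin(np.radians(5.15)); A=np.array([[c,-s],[s,c]])
org=np.array([.521,.161])-A@np.array([-.012,.046])
p=g["color"].astype(int); 
b=onz(g,480*.64,362*.64,.083); print("button",b, "fixture xy", A.T@(b[:2]-org))
h=dep(g,350*.64,362*.64); print("plunger head depth pt",h)
E
```

```text
clock: 6.73
tcp_pos: [0.5206, 0.1391, 0.0586]
orientation: [-1.25, 1.142, -1.143]
contact_force: [-4.9, -1.7, 16.4]
grip_width: 0.0386
clock: 7.15
tcp_pos: [0.5206, 0.1391, 0.0586]
orientation: [-1.25, 1.141, -1.143]
contact_force: [-4.7, -1.4, 17.3]
grip_width: 0.0383
cap pt [0.55956315 0.12141441 0.08216136]
button [0.54493084 0.11698842 0.083     ] fixture xy [7.88359643e-03 1.79712405e-05]
plunger head depth pt [0.52993259 0.15885856 0.05960887]
```

View pics/w6.png

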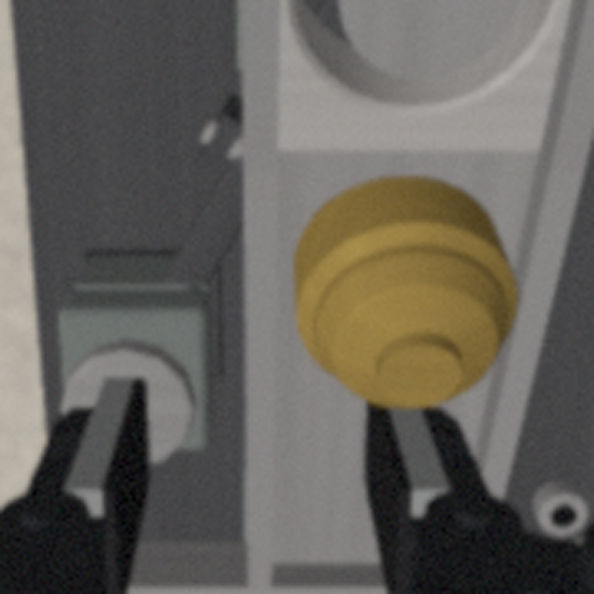

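The depth reading puts the plunger head at 59.6 mm, so it is fully down. The cap is about 46 mm down the slide, upright against the finger. Handing in.

```bash
python3 -c "
from bench import r
print(r.hand_in())"
```

```text
the job is handed in; nothing more can be done
None
```

I pressed the plunger with the left finger and the cap popped out of the nest. The right finger stopped it on the slide, and I handed in at about 7.2 s with the arm still holding that pose. No verdict was reported.

**Last checks**
- **Plunger:** the depth image puts its head at 59.6 mm, so it is fully down.
- **Cap:** its centre is about 46 mm down the slide (the allowed range is 34 to 118 mm), close to the slide's middle. It looked upright and resting against the finger. It was in the same place in the two wrist pictures 0.9 s apart.
- **Bystanders:** the finial and candle cup did not move in the pictures. I did not measure them, and I did not check the dish, sconce arm, screwdriver or lamp body at the end.

**Not fully settled**
- **Extra press:** pressing 2 mm deeper for margin met a hard stop at about 27 N. I backed off 1 mm and the final push was about 17 N. Part of that is sideways (about 5 N), so the plunger stop and possibly the finger's edge touching the slide are taking the load.
- **Contact with the cap:** I saw it in the pictures but did not measure it as a separate force.

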